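# Hang the washed cups to drain at the drinks counter

## Robot

A 7-joint arm with a two-finger parallel gripper is mounted at the origin on the work surface. World frame = base frame: x ahead of the robot, y to its left, z up, the work surface at z = 0. Lengths are in m, angles in rad, forces in N, time in s.
With the tool pointing down it reaches from about 0.425 to 0.875 m from the base axis. Payload 4.7 kg.
Tool frame: the origin (TCP) lies midway between the tips of the shut fingers; the grasp point (between the pads) lies 19 mm behind it; x points along the fingers, z is the direction in which the jaws open and shut, and the axes are right-handed (so a half turn about x gives the same grasp; the last joint's range is limited). The gripper opens to 87 mm and grips with 3 to 60 N. Pads are 19 mm wide; open, the fingers measure 117 mm over their backs; the gripper's body (75 mm by 190 mm) begins 51 mm behind the grasp point.
Start: joints at [-1.211, 0.321, -0.07, 1.45, 0.023, 1.371, -0.057], TCP at [0.22, 0.612, 0.223] pointing down, gripper open.
Joint ranges: [-2.86, 2.86], [-0.3, 2.09], [-1.38, 1.24], [0.06, 2.45], [-1.56, 4.7], [0.09, 2.05], [-2.69, 2.69]. Speed limits (rad/s): [2.57, 2.57, 3.14, 3.14, 3.14, 3.14, 3.14].

## Interface

Orientations are given as a rotation vector (axis times angle).
In Python, from bench import ctrl, vision, close_job gives the robot as it stands. The module is installed in compiled form; this text tells all that it offers.
- The arm moves only by the tool servo_tool, never from a script. Its argument "commands" is a list that holds one entry, the list of rows, each a list of 7 numbers: the turn, a rotation vector about the tool's x, y, z in degrees, then the shift along the tool's x, y, z in mm, then the finger opening in mm, from 0 to 87. In form: [[[wx, wy, wz, x, y, z, grip], ...]]. A call has 1 to 5 rows; each row is the pose to reach, as a shift and turn from the pose commanded when the call began, along the tool's axes at that moment; what a row does not reach only later rows make up. A row lasts 1/8 s, in which the tool goes at most 62.5 mm and 10.7 degrees, less where a joint would pass 70% of its speed; a pose out of reach is approached as far as the arm can. A call with a gripper value outside its range is refused whole. The fingers move at their own pace and stop on an object; "newtons" is the grip in N (left out, the last holds). Time passes only in rows, so rows that repeat a pose let the fingers close. It gives the time, the measured TCP pose, the force and the opening at its end, in the units of the state.
- ctrl.get_state(): the state, without advancing time (a new reading comes with each control period).
- vision.get_image(name): name is "scene" or "top" or "wrist"; returns the picture (384x512x3 uint8, red, green, blue); there is no depth.
- vision.camera_info(name): a dict with "fov_y" (degrees; the focal length in pixels is half the picture's height over the tangent of half this angle, whatever the lens; pixels are square), "cx", "cy" (the principal point, pixels), "pose" (4x4, takes a point from camera to world coordinates). Camera axes: x right, y down, z forward; pixel columns grow to the right and rows downward; lengths in m; the calibration is good to about 2 mm. A picture is of the moment at which its call begins: read the wrist's pose just before it. camera_info takes no time and is no camera call; for the wrist camera it gives the pose at the moment of the call.
- close_job(): hands the job in, once; it reports no verdict.
The state is a dict: "time": time; "joint_positions": joint angles; "qd": joint speeds; "joint_torque": joint torques, N m; "position": TCP position; "tool_rot": TCP orientation; "ft_force": force on the tool from outside, world axes, zero at the start; "torque": the same for the moment, N m; "grip_width": opening from 0.0 (shut) to 1.0 (fully open).
Only numpy, scipy, OpenCV 4.12 (cv2) and the standard library are available. Lean on these libraries where they do the work, as an engineer would, in place of code of your own. Each camera call takes 0.05 s, during which the arm holds its last target. There are 200 camera calls.

## Task

First push the drip tray fully home under the draining rack. Then hang the tall and the short steel cup that stand on the counter mouth-down on the two free pegs, each on the peg it fits, so that its rim sits fully down all round on the sloping board; lower them on, do not let them fall or tip them over. Leave the cup that already hangs there and everything else on the counter where it is.

Things in the scene. Friction and masses are not known exactly. Their poses are not given: they have to be found in the camera images.
- rack: fixed steel draining rack, 300 mm long (its y) and 130 mm from front to back (its x): a ribbed board sloping 20 degrees down to its front (-x side, towards the robot), its top surface 85 mm above the counter at the middle, about 63 mm at the front edge and 107 mm at the back; three pegs stand in a row 100 mm apart along y on the middle line of the board (y = -100, 0 and 100 mm). Origin: on the counter under the rack's middle
- tray (a joint): how far the white drip tray under the rack's board is pulled out towards the rack's -y end, m; 0 = fully home against its stop. It slides along the rack's y with about 2 N of friction and stays where it is left
- tray_tab (a point): middle of the outer (-y) face of the upright push tab at the tray's -y end, 30 mm above the counter: a white plate 70 mm wide (rack's x), 6 mm thick, from 5 to 55 mm above the counter. Push it along the rack's +y. With the tray home the face lies 195 mm from the rack's middle, 45 mm beyond the rack's end
- tall_cup: stainless drinking cup standing mouth-down on a thin dark mat on the counter (closed base up), round, 92 mm high, outer diameter 66 mm at the mouth and 62 mm at the closed base, wall 3 mm, base 4 mm thick (inner depth 88 mm), mass about 160 g. Origin: centre of the mouth, in the plane of the rim; z runs from the mouth to the closed base (up at the start)
- short_cup: stainless drinking cup standing mouth-down on a thin dark mat on the counter (closed base up), round, 62 mm high, outer diameter 66 mm at the mouth and 62 mm at the closed base, wall 3 mm, base 4 mm thick (inner depth 58 mm), mass about 110 g. Origin: centre of the mouth, in the plane of the rim; z runs from the mouth to the closed base (up at the start)
- peg_long: plastic draining peg fixed in the rack, standing square on its sloping board: a round tapered finger, 30 mm diameter at the board, 16 mm near the rounded tip, 78 mm long from the board. Origin: on the peg's axis in the board's top surface; z runs along the peg to its tip, leaning 20 degrees from vertical to the rack's low front side; y is along the rack. Free; only the tall cup can sit down fully on it, in the short cup it would reach the base first.
- peg_short: plastic draining peg fixed in the rack, standing square on its sloping board: a round tapered finger, 30 mm diameter at the board, 16 mm near the rounded tip, 42 mm long from the board. Origin: on the peg's axis in the board's top surface; z runs along the peg to its tip, leaning 20 degrees from vertical to the rack's low front side; y is along the rack. Free; the place for the short cup.
- peg_taken: plastic draining peg fixed in the rack, standing square on its sloping board: a round tapered finger, 30 mm diameter at the board, 16 mm near the rounded tip, 60 mm long from the board. Origin: on the peg's axis in the board's top surface; z runs along the peg to its tip, leaning 20 degrees from vertical to the rack's low front side; y is along the rack. The cup that already drains hangs on it.
- hung_cup: stainless cup, 80 mm high, 66 mm diameter, already hanging mouth-down on the third peg; to be left alone. Origin: centre of the mouth, z to its closed base
- jar: amber glass jar with steel lid, 60 mm diameter, 75 mm high. Bystander, to be left where it is. Origin: centre of its underside.
- mug: white mug standing mouth up, 74 mm diameter, 80 mm high, with a handle. Bystander, to be left where it is. Origin: centre of its underside.
- spoon: steel spoon lying flat on the counter between the robot and the cups. Bystander, to be left where it is. Origin: centre of its underside.
- bottle: clear bottle, 64 mm diameter, 190 mm high, behind the cups. Bystander, to be left where it is. Origin: centre of its underside.
- napkins: black napkin box 90 x 130 x 85 mm, behind the rack. Bystander, to be left where it is. Origin: centre of its underside.
- can: can, 72 mm diameter, 110 mm high, behind the rack. Bystander, to be left where it is. Origin: centre of its underside.

How it is judged:
On the way, in this order (a step that is already met when the one before it is completed fails the run):
1. the drip tray is pushed home (value of joint tray below 0.006 m), for 0.2 s.
2. the first of the two cups sits fully down on its peg (((distance between tall_cup and peg_long below 0.02 m and z of tall_cup in the frame of peg_long below 0.006 m and angle between the z axis of tall_cup and the z axis of peg_long, either way round below 0.1 rad) or (distance between short_cup and peg_short below 0.02 m and z of short_cup in the frame of peg_short below 0.006 m and angle between the z axis of short_cup and the z axis of peg_short, either way round below 0.1 rad))), for 0.2 s.
At the end, for the whole second after the job is handed in: Tray within 6 mm of home. Tall cup on the long peg, short cup on the short peg, third cup still on its own: mouth centre within 20 mm of the peg's foot, at most 6 mm above the board, axis within 0.1 rad of the peg's; the two cups released and at rest (distance between tall_cup and peg_long below 0.02 m and z of tall_cup in the frame of peg_long below 0.006 m and angle between the z axis of tall_cup and the z axis of peg_long, either way round below 0.1 rad and distance between short_cup and peg_short below 0.02 m and z of short_cup in the frame of peg_short below 0.006 m and angle between the z axis of short_cup and the z axis of peg_short, either way round below 0.1 rad and contact force between the fingers and tall_cup below 0.1 N and linear speed of each of tall_cup, short_cup below 0.02 m/s and contact force between the fingers and short_cup below 0.1 N and value of joint tray below 0.006 m and distance between hung_cup and peg_taken below 0.02 m and z of hung_cup in the frame of peg_taken below 0.006 m and angle between the z axis of hung_cup and the z axis of peg_taken, either way round below 0.1 rad); the robot touches nothing.
It fails at once if a cup is let fall (faster than 0.5 m/s with no finger on it) ((linear speed of tall_cup above 0.5 m/s and contact force between the fingers and tall_cup below 0.05 N) or (linear speed of short_cup above 0.5 m/s and contact force between the fingers and short_cup below 0.05 N)).
It fails at once if a cup is tipped over (more than 60 degrees from mouth-down) (angle between any of tall_cup, short_cup's own z axis and vertical above 1.05 rad).
It fails at once if the hanging cup is shifted by more than 20 mm, the spoon by more than 50 mm or another bystander by more than 40 mm (distance of hung_cup from where it was at the start of the episode above 0.02 m or distance of any of jar, mug, bottle, napkins, can from where it was at the start of the episode above 0.04 m or distance of spoon from where it was at the start of the episode above 0.05 m).
It also fails if it takes over 72 s, if anything falls off the work surface, if the arm or the gripper's body presses on something with over 40 N, if the wrist force passes 120 N, or if a joint passes its speed limit or range.

## Working session

There is one attempt and no reset: what is moved stays moved. The work goes in short steps, Python scripts to look and compute and a tool call to move; the robot and the scene stay as the last step left them, time stands still between calls to the robot, and variables do not carry over. Pictures are saved under pics/ and viewed, about 8 in all and at most 12, crops included, and the job is handed in when it is done.

Besides the shell and the picture viewer there is one more tool, called after "Request:" by a JSON object that holds its "fn" and its "kwargs", one argument or row to a line. servo_tool: Moves the arm, as the interface text tells. Its arguments: {"type":"object","properties":{"commands":{"type":"array"},"newtons":{"type":"number"}},"required":["commands"]}

```bash
mkdir -p pics
cat > h.py <<'E'
import numpy as np, cv2
from bench import ctrl, vision, close_job
from scipy.spatial.transform import Rotation as R
def snap(n,f):
    ci=vision.camera_info(n); im=vision.get_image(n); cv2.imwrite('pics/'+f,im[:,:,::-1]); np.savez('pics/'+f+'.npz',im=im,P=ci['pose'],f=192/np.tan(np.radians(ci['fov_y'])/2),c=[ci['cx'],ci['cy']]); return im
def load(f): return np.load('pics/'+f+'.npz')
def ray(d,u,v):
    r=d['P'][:3,:3]@np.array([(u-d['c'][0])/d['f'],(v-d['c'][1])/d['f'],1]); return d['P'][:3,3],r
def atz(d,u,v,z):
    o,r=ray(d,u,v); return o+r*(z-o[2])/r[2]
def proj(d,p):
    q=d['P'][:3,:3].T@(np.array(p)-d['P'][:3,3]); return q[:2]/q[2]*d['f']+d['c']
E
python3 - <<'E'
from h import *
snap('top','top0.png'); snap('scene','sc0.png')
for n in('top','scene','wrist'): print(n,vision.camera_info(n))
print(ctrl.get_state())
E
```

```text
top {'fov_y': 52.09397876906928, 'cx': 250.1122350575857, 'cy': 191.02924822887962, 'pose': array([[ 0.00752389, -0.97433277,  0.22498676,  0.31663827],
       [-0.99996416, -0.00820462, -0.00209082,  0.02854651],
       [ 0.00388309, -0.22496296, -0.97435958,  1.15987281],
       [ 0.        ,  0.        ,  0.        ,  1.        ]])}
scene {'fov_y': 46.90445196345796, 'cx': 261.9068814541458, 'cy': 185.94640652386488, 'pose': array([[ 0.72094572,  0.57727083, -0.38340013,  0.96688627],
       [ 0.69298404, -0.59797618,  0.40273765, -0.39863425],
       [ 0.00322455, -0.55604216, -0.83114784,  1.00520384],
       [ 0.        ,  0.        ,  0.        ,  1.        ]])}
wrist {'fov_y': 63.864580822729, 'cx': 251.85872078417847, 'cy': 193.81195536781283, 'pose': array([[ 0.33858236,  0.89942271,  0.27640689,  0.14236863],
       [ 0.94093533, -0.3231309 , -0.1011293 ,  0.63810682],
       [-0.00164238,  0.2943216 , -0.95570503,  0.38399814],
       [ 0.        ,  0.        ,  0.        ,  1.        ]])}
{'time': 0.1, 'joint_positions': array([-1.21087965,  0.32176745, -0.07008336,  1.45155786,  0.02260817,
        1.3707841 , -0.05690853]), 'qd': array([-5.38616116e-04, -7.97187676e-04,  5.71279411e-07, -1.81771890e-03,
       -4.07354837e-04, -3.28062232e-04,  3.24415296e-04]), 'joint_torque': array([-4.99817088e-04, -4.92573667e+01, -4.05964544e-01, -3.13399243e+01,
       -6.40377402e-02,  3.95851058e-02,  7.33568982e-05]), 'position': array([0.22020919, 0.61103769, 0.22155636]), 'tool_rot': array([-0.95188478,  1.35456913,  0.9501059 ]), 'ft_force': array([0.18188568, 0.39559914, 0.51157174]), 'torque': array([-0.01852702, -0.01811553, -0.03448754]), 'grip_width': 0.997658673337165}
```

View pics/top0.png

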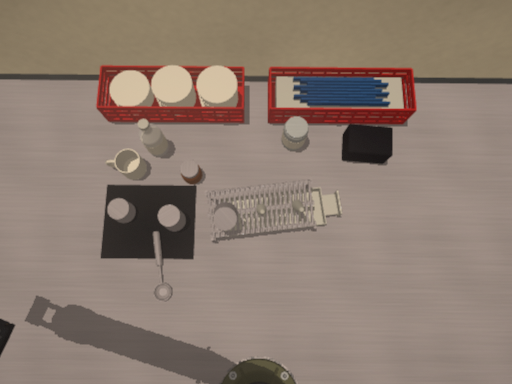

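View pics/sc0.png

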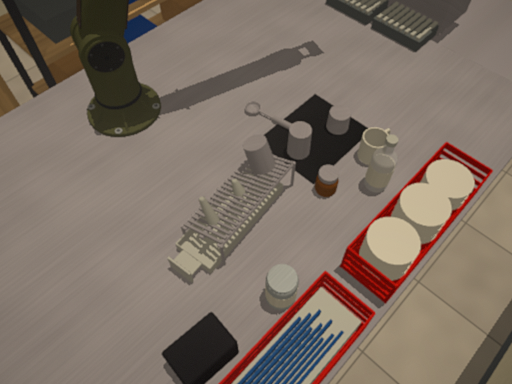

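Run:
```python
import cv2
t=cv2.imread('pics/top0.png')[170:250,100:350]; s=cv2.imread('pics/sc0.png')[95:285,165:355]
cv2.imwrite('pics/c1.png',cv2.resize(t,None,fx=3.2,fy=3.2,interpolation=cv2.INTER_CUBIC))
cv2.imwrite('pics/c2.png',cv2.resize(s,None,fx=3,fy=3,interpolation=cv2.INTER_CUBIC))
```

```text
(no output)
```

View pics/c1.png

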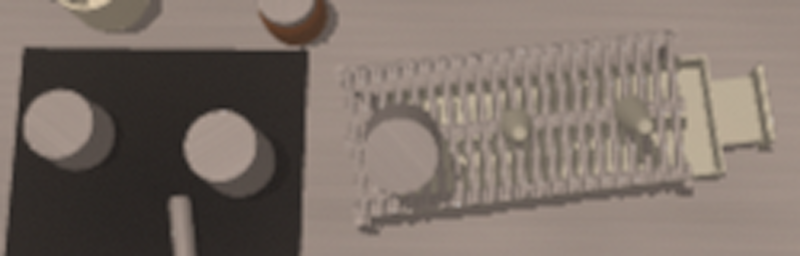

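View pics/c2.png

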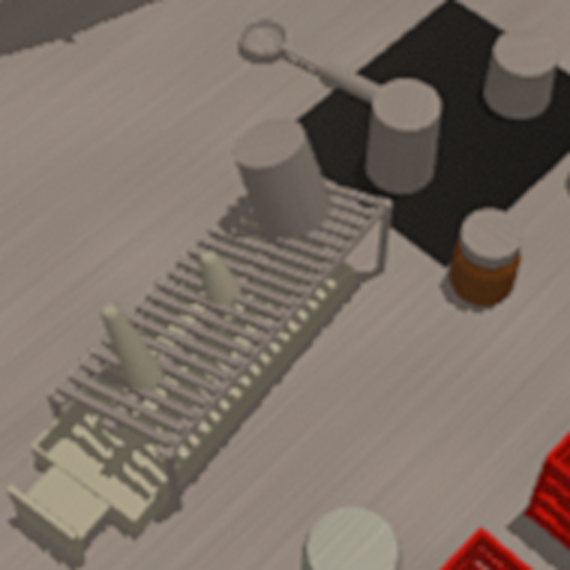

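```bash
cat >> h.py <<'E'
s20,c20=np.sin(np.radians(20)),np.cos(np.radians(20))
def pegp(y,L): return np.array([-s20*L,y,.085+c20*L])
def W(q,p): c,s=np.cos(q[2]),np.sin(q[2]); return np.array([q[0]+c*p[0]-s*p[1],q[1]+s*p[0]+c*p[1],p[2]])
E
python3 - <<'E'
from h import *
from scipy.optimize import least_squares as LS
T=load('top0.png');S=load('sc0.png')
t=lambda a,b:np.array([100+a/3.2,170+b/3.2]); s=lambda a,b:np.array([165+a/3,95+b/3])
hw=.065
F=[(T,t(672,35),[hw,-.15,.107]),(T,t(688,190),[-hw,-.15,.063]),(T,t(345,70),[hw,.15,.107]),(T,t(362,226),[-hw,.15,.063]),
(T,t(648,126),pegp(-.1,.074)),(T,t(518,122),pegp(0,.040)),(T,t(400,150),pegp(.1,.08)),
(S,s(112,312),pegp(-.1,.074)),(S,s(207,256),pegp(0,.040)),(S,s(270,143),pegp(.1,.08)),(S,s(390,203),[hw,.15,.107]),(S,s(55,398),[-hw,-.15,.063])]
f=lambda q:np.concatenate([proj(d,W(q,p))-uv for d,uv,p in F])
r=LS(f,[.55,0,0],loss='soft_l1');q=r.x;print('rack',q,np.degrees(q[2]));print(f(q).reshape(-1,2).round(1))
np.save('rack.npy',q)
for n,(a,b,z) in dict(short=(t(58,124),s(525,55),.062),tall=(t(220,146),s(405,103),.092),hung=(t(400,150),s(270,143),.16),
 tabA=(t(762,68),s(78,548),.055),tabB=(t(773,148),s(12,490),.055),jarlid=(t(285,8),s(490,233),.075)).items():
  print(n,atz(T,*a,z),atz(S,*b,z))
for y,L in((-.1,.078),(0,.042)): print('foot',W(q,pegp(y,0)),'tip',W(q,pegp(y,L)))
print('tabhome',W(q,[0,-.195,.03]))
st=ctrl.get_state(); M=R.from_rotvec(st['tool_rot']).as_matrix(); print(M)
E
```

```text
rack [ 0.51449277 -0.00515412  0.12549536] 7.1903545322425995
[[ 2.3 -2.7]
 [ 1.9 -2.7]
 [-3.3 -1.4]
 [-2.6 -1.4]
 [-1.  -0.4]
 [ 0.5  3.1]
 [-0.1  1.5]
 [-0.6  0.4]
 [ 0.1  0.4]
 [-0.6 -0.1]
 [ 0.5 -2.1]
 [-3.5 -2.4]]
short [0.51543722 0.39996655 0.062     ] [0.51923494 0.39629739 0.062     ]
tall [0.49197305 0.24930074 0.092     ] [0.49187171 0.24908728 0.092     ]
hung [0.47873722 0.09048663 0.16      ] [0.47607477 0.09141182 0.16      ]
tabA [ 0.57324792 -0.22806834  0.055     ] [ 0.58629143 -0.23026107  0.055     ]
tabB [ 0.50026407 -0.23472844  0.055     ] [ 0.51346965 -0.2344315   0.055     ]
jarlid [0.62012775 0.20145145 0.075     ] [0.63260458 0.20097356 0.075     ]
foot [ 0.5270094 -0.1043677  0.085    ] tip [ 0.50054162 -0.10770683  0.15829602]
foot [ 0.51449277 -0.00515412  0.085     ] tip [ 0.5002409  -0.00695211  0.12446709]
tabhome [ 0.53890019 -0.1986206   0.03      ]
[[-4.90457026e-04 -9.40805670e-01  3.38946089e-01]
 [-1.65894601e-03  3.38946429e-01  9.40804212e-01]
 [-9.99998504e-01 -1.00869227e-04 -1.72698447e-03]]
```

```bash
cat >> h.py <<'E'
def rot(yaw,tilt):
    a,b=np.radians(yaw),np.radians(tilt); x=np.array([np.sin(b)*np.cos(a),np.sin(b)*np.sin(a),-np.cos(b)]); z=np.array([np.cos(b)*np.cos(a),np.cos(b)*np.sin(a),np.sin(b)])
    return np.array([x,np.cross(z,x),z]).T
def plan(*tg):  # each (pos,yaw,tilt): rows relative to the present pose
    st=ctrl.get_state(); M=R.from_rotvec(st['tool_rot']).as_matrix()
    print('t',round(st['time'],2),'p',st['position'].round(4),'F',st['ft_force'].round(1),'g',round(st['grip_width']*87,1))
    for p,y,t in tg:
        w=np.degrees(R.from_matrix(M.T@rot(y,t)).as_rotvec()); d=M.T@(np.array(p)-st['position'])*1000
        print(np.r_[w,d].round(1).tolist())
E
python3 -c "
from h import *
plan(([.5,.2,.28],30,0),([.55,-.29,.28],7,0),([.55,-.29,.04],7,0))"
```

```text
t 0.1 p [0.2202 0.611  0.2216] F [0.2 0.4 0.5] g 86.8
[40.2, -0.1, 0.0, -57.9, -402.6, -292.0]
[63.2, -0.1, 0.1, -57.1, -615.7, -736.0]
[63.2, -0.1, 0.1, 182.9, -615.7, -735.6]
```

Request:
{"fn": "servo_tool", "kwargs": {
  "commands": [
    [[40, 0, 0, -58, -403, -292, 0], [40, 0, 0, -58, -403, -292, 0], [40, 0, 0, -58, -403, -292, 0], [40, 0, 0, -58, -403, -292, 0], [40, 0, 0, -58, -403, -292, 0]]
  ],
  "newtons": 20
}}

```text
time: 0.72
position: [0.3959, 0.353, 0.2587]
tool_rot: [-0.412, 1.531, 0.412]
ft_force: [1.4, 0.1, -0.8]
grip_width: 0.52
```

```bash
python3 -c "
from h import *
plan(([.5,.1,.28],30,0),([.55,-.29,.28],7,0),([.55,-.29,.04],7,0))"
```

```text
t 0.72 p [0.3959 0.353  0.2587] F [ 1.4  0.1 -0.8] g 45.2
[0.1, -0.0, -0.0, -21.3, -271.1, -36.9]
[23.1, -0.0, -0.0, -21.3, -633.5, -189.4]
[23.1, -0.0, -0.0, 218.7, -633.5, -189.4]
```

Request:
{"fn": "servo_tool", "kwargs": {
  "commands": [
    [[0, 0, 0, -21, -271, -37, 0], [0, 0, 0, -21, -271, -37, 0], [0, 0, 0, -21, -271, -37, 0], [10, 0, 0, -21, -271, -37, 0], [20, 0, 0, -21, -271, -37, 0]]
  ]
}}

```text
time: 1.35
position: [0.5004, 0.0974, 0.2801]
tool_rot: [-0.131, 1.566, 0.13]
ft_force: [0.4, 0.9, -1.4]
grip_width: 0.017
```

```bash
python3 -c "
from h import *
snap('wrist','w1.png')
plan(([.55,-.29,.28],7,0),([.55,-.29,.04],7,0))"
```

```text
t 1.4 p [0.5012 0.0954 0.2802] F [ 1.  -2.9  1.3] g 0.9
[2.1, 0.1, 0.1, 0.9, -388.3, -12.6]
[2.1, 0.1, 0.1, 240.9, -387.8, -12.9]
```

View pics/w1.png

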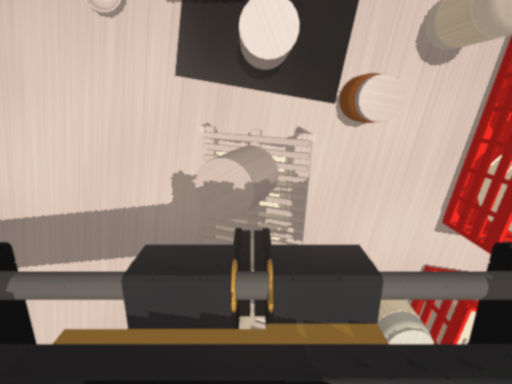

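```bash
python3 -c "
from h import *
d=load('w1.png.npz'[:-4]); print('tall',atz(d,270,26,.092)); q=np.load('rack.npy')
for p in ([.065,.15,.107],[-.065,.15,.063]): print(proj(d,W(q,p)))
print(atz(d,308,135,.107),atz(d,205,130,.063))"
```

```text
tall [0.4920835  0.24968479 0.092     ]
[316.47066828 134.69450107]
[201.8028296  126.22599424]
[0.55128835 0.14997933 0.107     ] [0.43557665 0.13171549 0.063     ]
```

Request:
{"fn": "servo_tool", "kwargs": {
  "commands": [
    [[2, 0, 0, 1, -388, -13, 0], [2, 0, 0, 1, -388, -13, 0], [2, 0, 0, 1, -388, -13, 0], [2, 0, 0, 1, -388, -13, 0], [2, 0, 0, 1, -388, -13, 0]]
  ]
}}

```text
time: 2.02
position: [0.5447, -0.2075, 0.2787]
tool_rot: [-0.115, 1.567, 0.116]
ft_force: [0.5, -0.2, -0.4]
grip_width: 0.005
```

Request:
{"fn": "servo_tool", "kwargs": {
  "commands": [
    [[0, 0, 0, 0, -77, 0, 0], [0, 0, 0, 0, -77, 0, 0], [0, 0, 0, 0, -77, 0, 0], [0, 0, 0, 0, -77, 0, 0]]
  ]
}}

```text
time: 2.52
position: [0.5561, -0.2806, 0.2786]
tool_rot: [-0.114, 1.568, 0.117]
ft_force: [0.1, 1.0, -0.5]
grip_width: 0.006
```

```bash
python3 -c "
from h import *
snap('wrist','w2.png')
plan(([.55,-.29,.28],7,0),([.55,-.29,.04],7,0))"
```

```text
t 2.58 p [ 0.5561 -0.2805  0.2788] F [ 0.4  0.3 -0.1] g 0.8
[1.4, 0.0, -0.1, -1.2, -8.5, -7.4]
[1.4, 0.0, -0.1, 238.8, -8.9, -7.5]
```

View pics/w2.png

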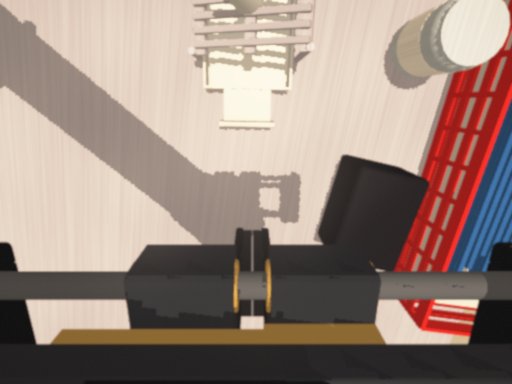

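```bash
python3 -c "
from h import *
d=load('w2.png'); print('tab',atz(d,220,124,.055),atz(d,274,125,.055),'box',atz(d,345,157,.085),atz(d,320,235,.0)); 
print('ends',atz(d,311,47,.107),atz(d,193,50,.063))
q=np.load('rack.npy');print(proj(d,W(q,[.065,-.15,.107])),proj(d,W(q,[-.065,-.15,.063])))
plan(([.545,-.275,.05],7,0))"
```

```text
tab [ 0.50825009 -0.23527559  0.055     ] [ 0.57393063 -0.2267562   0.055     ] box [ 0.65953383 -0.24867386  0.085     ] [ 0.67758026 -0.38561656  0.        ]
ends [ 0.59329431 -0.14342294  0.107     ] [ 0.46947385 -0.15824951  0.063     ]
[314.91618848  50.35850365] [192.07167817  53.60483312]
t 2.58 p [ 0.5561 -0.2805  0.2788] F [ 0.4  0.3 -0.1] g 0.8
[1.4, 0.0, -0.1, 228.8, 6.7, -10.3]
```

Request:
{"fn": "servo_tool", "kwargs": {
  "commands": [
    [[1.4, 0, 0, 60, 2, -10, 0], [1.4, 0, 0, 120, 2, -10, 0], [1.4, 0, 0, 180, 2, -10, 0], [1.4, 0, 0, 235, 2, -10, 0], [1.4, 0, 0, 235, 2, -10, 0]]
  ]
}}

```text
time: 3.2
position: [0.5425, -0.2788, 0.0401]
tool_rot: [-0.092, 1.576, 0.099]
ft_force: [-0.4, -0.1, 0.3]
grip_width: 0.006
```

```bash
python3 -c "
from h import *
q=np.load('rack.npy');plan((W(q,[0,-.205,.042]),7.2,0))"
```

```text
t 3.2 p [ 0.5425 -0.2788  0.0401] F [-0.4 -0.1  0.3] g 0.5
[-0.2, -0.4, -0.3, -1.6, 70.0, 6.2]
```

Request:
{"fn": "servo_tool", "kwargs": {
  "commands": [
    [[0, 0, 0, 0, 20, 2, 0], [0, 0, 0, 0, 35, 3, 0], [0, 0, 0, 0, 48, 4, 0], [0, 0, 0, 0, 60, 5, 0], [0, 0, 0, 0, 66, 5, 0]]
  ]
}}

```text
time: 3.82
position: [0.5429, -0.216, 0.0446]
tool_rot: [-0.094, 1.567, 0.093]
ft_force: [0.2, -2.5, 1.1]
grip_width: 0.004
```

Request:
{"fn": "servo_tool", "kwargs": {
  "commands": [
    [[0, 0, 0, 0, 2, 0, 0], [0, 0, 0, 0, 4, 0, 0], [0, 0, 0, 0, 6, 0, 0], [0, 0, 0, 0, 6, 0, 0]]
  ]
}}

```text
time: 4.32
position: [0.5415, -0.2105, 0.0438]
tool_rot: [-0.093, 1.569, 0.093]
ft_force: [1.6, -0.8, 0.3]
grip_width: 0.006
```

Request:
{"fn": "servo_tool", "kwargs": {
  "commands": [
    [[0, 0, 0, 0, 3, 0, 0], [0, 0, 0, 0, 6, 0, 0], [0, 0, 0, 0, 8, 0, 0], [0, 0, 0, 0, 8, 0, 0]]
  ]
}}

```text
time: 4.82
position: [0.5412, -0.2086, 0.044]
tool_rot: [-0.098, 1.566, 0.084]
ft_force: [5.5, -13.1, -6.8]
grip_width: 0.005
```

Request:
{"fn": "servo_tool", "kwargs": {
  "commands": [
    [[0, 0, 0, 0, -20, 0, 0], [0, 0, 0, -10, -45, 0, 0], [0, 0, 0, -70, -45, 0, 40], [0, 0, 0, -130, -45, 0, 87], [0, 0, 0, -190, -45, 0, 87]]
  ]
}}

```text
time: 5.45
position: [0.5449, -0.2462, 0.235]
tool_rot: [-0.091, 1.571, 0.095]
ft_force: [1.1, 0.3, -0.7]
grip_width: 0.262
```

```bash
python3 -c "
from h import *
plan(([.53,-.17,.27],7,0),([.517,.30,.25],20,0))"
```

```text
t 5.45 p [ 0.5449 -0.2462  0.235 ] F [ 1.1  0.3 -0.7] g 22.8
[-0.2, -0.1, -0.1, -34.8, 77.5, -5.8]
[-13.2, -0.1, -0.2, -13.8, 545.7, 37.0]
```

Request:
{"fn": "servo_tool", "kwargs": {
  "commands": [
    [[0, 0, 0, -50, 60, -6, 87], [0, 0, 0, -65, 95, -6, 87], [0, 0, 0, -65, 95, -6, 87]]
  ]
}}

```text
time: 5.82
position: [0.5295, -0.1484, 0.3005]
tool_rot: [-0.097, 1.566, 0.103]
ft_force: [-0.5, -1.1, 0.5]
grip_width: 0.601
```

```bash
python3 -c "
from h import *
im=snap('wrist','w3.png'); cv2.imwrite('pics/w3c.png',cv2.resize(im[0:245,120:400,::-1],None,fx=2.4,fy=2.4,interpolation=cv2.INTER_CUBIC))
plan(([.517,.30,.27],20,0))"
```

```text
t 5.88 p [ 0.5287 -0.1511  0.2992] F [ 0.4 -0.1 -0.4] g 56.6
[-12.9, 0.0, -0.1, 30.1, 449.0, 43.9]
```

View pics/w3c.png

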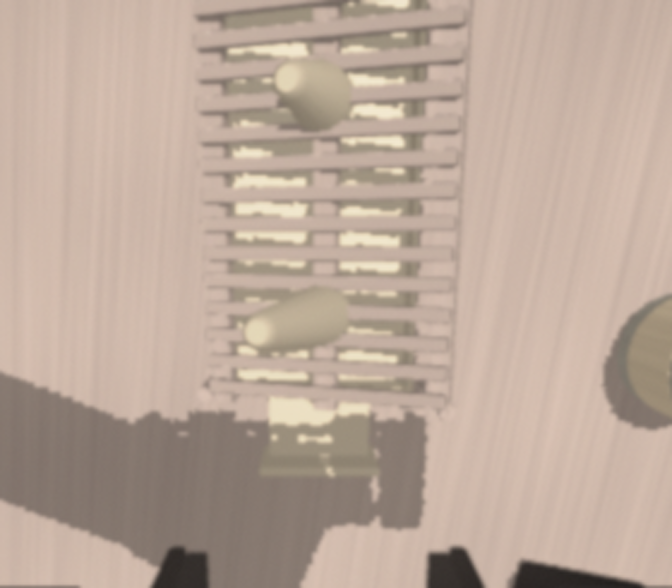

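Run:
```python
from h import *
from scipy.optimize import least_squares as LS
d=load('w3.png'); w=lambda a,b:np.array([120+a/2.4,b/2.4])
q0=np.load('rack.npy')
F=[(w(447,405),[.065,-.15,.107]),(w(206,395),[-.065,-.15,.063]),(w(258,331),pegp(-.1,.075)),(w(290,79),pegp(0,.039)),(w(328,314),pegp(-.1,.0)),(w(322,97),pegp(0,0))]
f=lambda q:np.concatenate([proj(d,W(q,p))-uv for uv,p in F])
print(f(q0).reshape(-1,2).round(1)); r=LS(f,q0,loss='soft_l1');q=r.x;print(q,q0,np.degrees(q[2]));print(f(q).reshape(-1,2).round(1))
np.save('rack2.npy',q)
for n,y in(('long',-.1),('short',0)): print(n,W(q,[0,y,.085]),W(q0,[0,y,.085]))
print('tab gap',[W([0,0,-q[2]],atz(d,*w(a,b),.055)-[q[0],q[1],0]) for a,b in((262,472),(378,474))])
```

```text
[[ 3.8  7.3]
 [-0.   3.5]
 [ 2.9  0.3]
 [ 2.2  0.4]
 [-1.3  0.5]
 [ 1.6 -0.2]]
[ 0.51234669 -0.00468401  0.12789665] [ 0.51449277 -0.00515412  0.12549536] 7.327938332401754
[[ 2.4  6.5]
 [-1.3  3.1]
 [ 1.  -0.4]
 [ 0.1 -0.3]
 [-2.8 -0.1]
 [-0.2 -0.9]]
long [ 0.52510152 -0.10386724  0.085     ] [ 0.5270094 -0.1043677  0.085    ]
short [ 0.51234669 -0.00468401  0.085     ] [ 0.51449277 -0.00515412  0.085     ]
tab gap [array([-0.03386977, -0.19280005,  0.055     ]), array([ 0.0332754 , -0.19411328,  0.055     ])]
```

Request:
{"fn": "servo_tool", "kwargs": {
  "commands": [
    [[0, 0, 0, -15, 60, 0, 87], [0, 0, 0, -15, 120, 0, 87], [0, 0, 0, 0, 449, 44, 87], [-5, 0, 0, 0, 449, 44, 87], [-13, 0, 0, 10, 449, 44, 87]]
  ]
}}

```text
time: 6.5
position: [0.5169, 0.1528, 0.3012]
tool_rot: [-0.273, 1.556, 0.272]
ft_force: [2.3, -0.7, 0.2]
grip_width: 0.999
```

Request:
{"fn": "servo_tool", "kwargs": {
  "commands": [
    [[0, 0, 0, 0, 170, 0, 87], [0, 0, 0, 0, 170, 0, 87], [0, 0, 0, 0, 170, 0, 87], [0, 0, 0, 0, 170, 0, 87]]
  ]
}}

```text
time: 7.0
position: [0.4572, 0.3155, 0.3001]
tool_rot: [-0.277, 1.558, 0.275]
ft_force: [-0.6, -0.3, -0.4]
grip_width: 0.999
```

```bash
python3 -c "
from h import *
im=snap('wrist','w4.png')
d=load('w4.png'); print(proj(d,[.517,.398,.062]))
plan(([.5175,.398,.2],20,0),([.5175,.398,.026],20,0))"
```

```text
[320.96733709 118.91030446]
t 7.05 p [0.4589 0.3126 0.3005] F [ 0.1 -0.3 -0.7] g 87.0
[-0.1, -0.2, 0.1, 100.1, 60.6, 84.5]
[-0.1, -0.2, 0.1, 274.1, 61.0, 85.2]
```

View pics/w4.png

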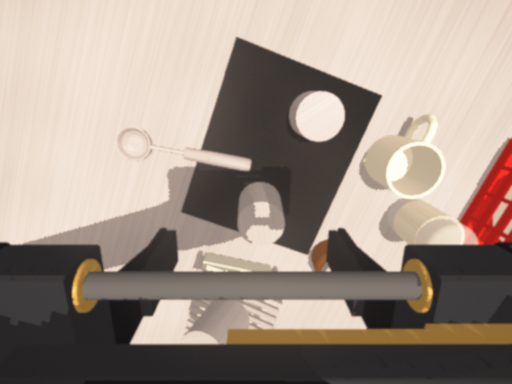

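Request:
{"fn": "servo_tool", "kwargs": {
  "commands": [
    [[0, 0, 0, 30, 40, 55, 87], [0, 0, 0, 80, 62, 85, 87], [0, 0, 0, 130, 62, 85, 87], [0, 0, 0, 160, 62, 85, 87], [0, 0, 0, 160, 62, 85, 87]]
  ]
}}

```text
time: 7.68
position: [0.5184, 0.3953, 0.1387]
tool_rot: [-0.273, 1.56, 0.264]
ft_force: [-0.6, 0.7, 0.6]
grip_width: 0.996
```

```bash
python3 -c "
from h import *
d=load('w4.png'); print(atz(d,320,115.5,.062))
plan(([.5175,.400,.029],20,0))"
```

```text
[0.51415473 0.40141201 0.062     ]
t 7.67 p [0.5184 0.3953 0.1387] F [-0.6  0.7  0.6] g 86.7
[-0.4, -0.4, 0.2, 109.7, 5.2, 1.5]
```

Request:
{"fn": "servo_tool", "kwargs": {
  "commands": [
    [[0, 0, 0, 40, 4, 0, 87], [0, 0, 0, 75, 4, 0, 87], [0, 0, 0, 100, 4, 0, 87], [0, 0, 0, 110, 4, 0, 87], [0, 0, 0, 110, 4, 0, 87]]
  ]
}}

```text
time: 8.3
position: [0.5184, 0.4029, 0.0336]
tool_rot: [-0.27, 1.553, 0.27]
ft_force: [-0.2, 0.5, 0.2]
grip_width: 1.0
```

Request:
{"fn": "servo_tool", "kwargs": {
  "commands": [
    [[0, 0, 0, 0, 0, 0, 50], [0, 0, 0, 0, 0, 0, 50], [0, 0, 0, 0, 0, 0, 50], [0, 0, 0, 0, 0, 0, 50], [0, 0, 0, 0, 0, 0, 50]]
  ],
  "newtons": 20
}}

```text
time: 8.93
position: [0.5171, 0.4035, 0.0333]
tool_rot: [-0.271, 1.554, 0.271]
ft_force: [-2.1, -1.7, 5.5]
grip_width: 0.732
```

Request:
{"fn": "servo_tool", "kwargs": {
  "commands": [
    [[0, 0, 0, -15, 0, 0, 50], [0, 0, 0, -60, 0, 0, 50], [0, 0, 0, -120, 0, 0, 50], [0, 0, 0, -180, 0, 0, 50], [0, 0, 0, -240, 0, 0, 50]]
  ]
}}

```text
time: 9.55
position: [0.5175, 0.4031, 0.2752]
tool_rot: [-0.27, 1.552, 0.271]
ft_force: [1.0, 1.3, -1.2]
grip_width: 0.736
```

```bash
cat >> h.py <<'E'
def peg(y,s): # TCP for cup whose mouth is s (incl. mouth offset) from foot along the peg
    q=np.load('rack2.npy'); return W(q,pegp(y,s)),np.degrees(q[2]),20
E
python3 -c "
from h import *
plan(peg(0,.165+.032))"
```

```text
t 9.55 p [0.5175 0.4031 0.2752] F [ 1.   1.3 -1.2] g 64.0
[12.3, -19.8, -2.2, 4.6, -367.4, -208.6]
```

Request:
{"fn": "servo_tool", "kwargs": {
  "commands": [
    [[2, -3, 0, 0, -30, -17, 50], [4, -6, -1, 0, -80, -45, 50], [6, -10, -1, 0, -135, -77, 50], [8, -13, -1, 2, -190, -108, 50], [10, -16, -2, 3, -245, -139, 50]]
  ]
}}

```text
time: 10.18
position: [0.4694, 0.1256, 0.269]
tool_rot: [-0.116, 1.288, 0.135]
ft_force: [-71.6, -10.2, 37.9]
grip_width: 0.732
```

```bash
python3 -c "
from h import *
plan(peg(0,.165+.032))"
```

```text
t 10.18 p [0.4694 0.1256 0.269 ] F [-71.6 -10.2  37.9] g 63.7
[2.3, -4.0, -0.1, -12.5, -133.0, -44.8]
```

```bash
python3 -c "
from h import *
snap('wrist','w5.png'); snap('scene','s5.png')
a=cv2.imread('pics/w5.png');b=cv2.imread('pics/s5.png'); cv2.imwrite('pics/m5.png',np.hstack([cv2.resize(a,(400,300)),cv2.resize(b[50:280,120:427],(400,300))]))
s=ctrl.get_state(); print(s['ft_force'],s['torque'],s['joint_positions'],s['qd'],s['joint_torque'])
plan(peg(0,.165+.032))"
```

```text
[-0.33668761 -0.30197496 -2.02135379] [-0.07034778  0.37558859  0.0052653 ] [-0.76416809 -0.30032503  0.32946202  2.00421162  0.20056405  1.16883055
 -0.33210477] [-0.07924772 -0.01309505 -0.03198786 -0.07784465 -0.07666279 -0.02943016
 -0.01387691] [  1.33912917 -15.37381411  -3.24304774 -33.4482193    0.84038956
  -1.35785244   0.10758462]
t 10.28 p [0.4687 0.1199 0.2649] F [-0.3 -0.3 -2. ] g 64.2
[1.9, -4.4, 0.3, -14.9, -127.9, -41.2]
```

View pics/m5.png

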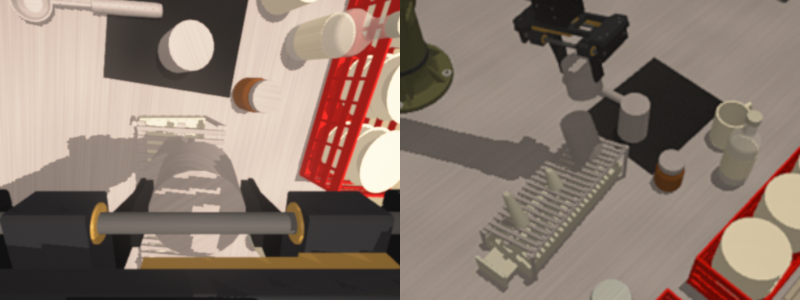

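```bash
cat > log.py <<'E'
from h import *
import json
s=ctrl.get_state(); open('log.jsonl','a').write(json.dumps([s['joint_positions'].tolist(),s['position'].tolist(),s['tool_rot'].tolist()])+'\n'); print(s['joint_positions'].round(3))
E
cat > log.jsonl <<'E'
[[-1.21087965,0.32176745,-0.07008336,1.45155786,0.02260817,1.3707841,-0.05690853],[0.22020919,0.61103769,0.22155636],[-0.95188478,1.35456913,0.9501059]]
E
python3 -c "
import log
from h import *
plan(([.51,.12,.25],7.3,10),([.51,-.005,.25],7.3,0))"
```

```text
[-0.764 -0.3    0.329  2.004  0.201  1.169 -0.332]
t 10.28 p [0.4687 0.1199 0.2649] F [-0.3 -0.3 -2. ] g 64.2
[1.8, 5.6, 0.5, 25.4, -6.1, 35.3]
[1.8, 15.6, 0.6, 22.0, -129.5, 16.0]
```

Request:
{"fn": "servo_tool", "kwargs": {
  "commands": [
    [[0, 2, 0, 8, -2, 12, 50], [1, 6, 0, 20, -6, 30, 50], [2, 10, 0, 25, -20, 35, 50], [2, 14, 0, 23, -40, 26, 50]]
  ]
}}

```text
time: 10.78
position: [0.5083, 0.0939, 0.2553]
tool_rot: [-0.107, 1.532, 0.103]
ft_force: [-0.1, -1.0, 0.3]
grip_width: 0.735
```

```bash
python3 -c "
import log
from h import *
plan(([.51,.0,.25],7.3,0),([.51,-.005,.23],7.3,0))"
```

```text
[-0.74  -0.022  0.496  1.773  0.02   1.353 -0.113]
t 10.78 p [0.5083 0.0939 0.2553] F [-0.1 -1.   0.3] g 63.9
[0.4, 2.0, 0.3, 5.4, -93.2, -11.1]
[0.4, 2.0, 0.3, 25.4, -98.1, -12.4]
```

Request:
{"fn": "servo_tool", "kwargs": {
  "commands": [
    [[0, 1, 0, 5, -30, -5, 50], [0, 2, 0, 10, -65, -10, 50], [0, 2, 0, 15, -98, -12, 50], [0, 2, 0, 20, -98, -12, 50]]
  ]
}}

```text
time: 11.28
position: [0.51, -0.0085, 0.2358]
tool_rot: [-0.104, 1.564, 0.097]
ft_force: [0.3, 0.6, -1.3]
grip_width: 0.732
```

```bash
python3 -c "
import log
from h import *
plan(([.49,-.005,.19],7.3,8),peg(0,.1),peg(0,.032))"
python3 - <<'E'
import json,numpy as np
from scipy.spatial.transform import Rotation as R
from scipy.optimize import least_squares as LS
D=[json.loads(l) for l in open('log.jsonl')]
rx=lambda a,ax:R.from_euler(ax,a)
def fk(q,L):
    sg=-1
    r=rx(-q[0],'z'); p=np.array([0,0,L[0]]); r=r*rx(q[1],'y'); r=r*rx(-q[2],'z'); p=p+r.apply([L[4],0,L[1]]); r=r*rx(q[3],'y'); r=r*rx(-q[4],'z'); p=p+r.apply([L[5],0,L[2]]); r=r*rx(q[5],'y'); p=p+r.apply([L[6],0,L[3]]); return p,r
for s in (1,):
    f=lambda L:np.concatenate([np.r_[fk(q,L)[0]-p] for q,p,_ in D])
    r=LS(f,[.3,.4,.4,.3,0,0,0]); print(r.x.round(3),np.abs(r.fun).max(),r.cost)
for q,p,o in D: print(fk(q,r.x)[1].apply([0,0,1]).round(2),R.from_rotvec(o).apply([1,0,0]).round(2))
E
```

```text
[-0.639 -0.004  0.604  1.796  0.007  1.345  0.091]
t 11.28 p [ 0.51   -0.0085  0.2358] F [ 0.3  0.6 -1.3] g 63.7
[0.1, -7.8, 0.3, 45.7, 6.2, -19.5]
[0.1, -19.8, 0.3, 56.7, 3.7, -31.6]
[0.1, -19.8, 0.3, 120.7, 4.1, -8.6]
[0.528 0.45  0.601 0.255 0.007 0.363 0.013] 0.024828264757209367 0.0009234368535058867
[-0. -0. -1.] [-0. -0. -1.]
[ 0.27  0.03 -0.96] [ 0.27  0.03 -0.96]
[ 0.04 -0.   -1.  ] [ 0.04 -0.   -1.  ]
[ 0. -0. -1.] [ 0. -0. -1.]
```

```bash
cat > fk.py <<'E'
import json,numpy as np
from h import *
from scipy.optimize import least_squares as LS
D=[json.loads(l) for l in open('log.jsonl')]
e=lambda a,ax:R.from_euler(ax,a)
def fk(q,L):
    r=e(-q[0],'z'); p=np.array([0,0,L[0]])+r.apply([L[4],L[7],0]); r=r*e(q[1],'y'); r=r*e(-q[2],'z'); p=p+r.apply([L[5],L[8],L[1]]); r=r*e(q[3],'y')*e(-q[4],'z'); p=p+r.apply([L[6],L[9],L[2]]); r=r*e(q[5],'y')*e(-q[6],'z'); p=p+r.apply([0,0,L[3]]); return p,r
L0=np.array([.35,.4,.4,.3]+[0]*6)
r=LS(lambda L:np.concatenate([fk(q,L)[0]-p for q,p,_ in D]+[.01*(L-L0)]),L0); L=r.x
print(L.round(3),np.abs(r.fun[:3*len(D)]).max())
for q,p,o in D[-1:]: print(fk(q,L)[1].as_matrix().round(2),R.from_rotvec(o).as_matrix().round(2))
C=fk(D[-1][0],L)[1].inv()*R.from_rotvec(D[-1][2])   # fixed tool rotation
def ik(p,yaw,tilt,q0):
    T=R.from_matrix(rot(yaw,tilt))
    s=LS(lambda q:np.r_[10*(fk(q,L)[0]-p),3*((fk(q,L)[1]*C).inv()*T).as_rotvec(),.02*(q-q0)],q0); return s.x
if __name__=='__main__':
    q=np.array(D[-1][0])
    for t in (([.51,-.005,.2],7.3,0),([.495,-.005,.18],7.3,10),peg(0,.1),peg(0,.06),peg(0,.032)):
        q=ik(*t,q); print(np.round(t[0],3),q.round(2))
E
python3 fk.py
```

```text
[ 0.256  0.464  0.515  0.359  0.001  0.001  0.012 -0.014 -0.012 -0.001] 0.00022891359836185732
[[-0.99 -0.13  0.  ]
 [-0.13  0.99 -0.  ]
 [-0.   -0.01 -1.  ]] [[ 0.   -0.13  0.99]
 [-0.    0.99  0.13]
 [-1.   -0.01  0.  ]]
[ 0.51  -0.005  0.2  ] [-0.63  0.03  0.61  1.84 -0.02  1.28  0.11]
[ 0.495 -0.005  0.18 ] [-0.62 -0.15  0.55  2.04  0.08  1.06  0.02]
[ 0.478 -0.009  0.179] [-0.57 -0.34  0.47  2.21  0.18  0.9  -0.05]
[ 0.492 -0.007  0.141] [-0.58 -0.26  0.51  2.23  0.15  0.8  -0.02]
[ 0.501 -0.006  0.115] [-0.6  -0.19  0.54  2.24  0.11  0.72  0.02]
```

```bash
cat >> fk.py <<'E'
def way(y,s,tilt,off):
    q=np.load('rack2.npy'); yaw=np.degrees(q[2]); return W(q,pegp(y,s))-off*rot(yaw,tilt)[:,0],yaw,tilt
E
python3 - <<'E'
from fk import *
q=np.array(D[-1][0]); ws=[way(0,s,t,.032) for s,t in((.075,0),(.055,5),(.035,10),(.022,15),(.010,20),(.004,20))]
for t in ws: q=ik(*t,q); print(np.round(t[0],3),q.round(2))
plan(*ws)
q=np.array(D[-1][0])
for s,t in((.105,0),(.085,0),(.07,4),(.05,8),(.035,12),(.02,16),(.005,20)):
    t=way(-.1,s,t,.035); q=ik(*t,q); print(np.round(t[0],3),q.round(2))
E
```

```text
[ 0.256  0.464  0.515  0.359  0.001  0.001  0.012 -0.014 -0.012 -0.001] 0.00022891359836185732
[[-0.99 -0.13  0.  ]
 [-0.13  0.99 -0.  ]
 [-0.   -0.01 -1.  ]] [[ 0.   -0.13  0.99]
 [-0.    0.99  0.13]
 [-1.   -0.01  0.  ]]
[ 0.487 -0.008  0.187] [-0.64 -0.02  0.6   1.91  0.01  1.25  0.08]
[ 0.491 -0.007  0.169] [-0.64 -0.07  0.59  1.99  0.04  1.13  0.06]
[ 0.495 -0.007  0.149] [-0.64 -0.12  0.58  2.07  0.06  0.99  0.04]
[ 0.497 -0.007  0.137] [-0.63 -0.17  0.56  2.16  0.1   0.87  0.02]
[ 0.498 -0.007  0.124] [-0.61 -0.22  0.55  2.24  0.13  0.75 -0.01]
[ 0.5   -0.006  0.119] [-0.62 -0.21  0.56  2.24  0.12  0.73  0.  ]
t 11.28 p [ 0.51   -0.0085  0.2358] F [ 0.3  0.6 -1.3] g 63.7
[0.0, 0.2, 0.3, 48.2, 3.7, -23.0]
[0.0, -4.8, 0.3, 67.2, 3.8, -19.0]
[0.0, -9.8, 0.3, 86.3, 3.9, -15.0]
[0.0, -14.8, 0.3, 99.2, 4.0, -13.3]
[0.1, -19.8, 0.3, 111.3, 4.0, -11.9]
[0.1, -19.8, 0.3, 116.9, 4.1, -9.9]
[ 0.489 -0.108  0.219] [-0.54 -0.01  0.71  1.84  0.01  1.31  0.29]
[ 0.496 -0.108  0.2  ] [-0.53  0.02  0.71  1.85 -0.01  1.28  0.31]
[ 0.499 -0.107  0.186] [-0.53 -0.02  0.71  1.91 -0.    1.18  0.3 ]
[ 0.503 -0.107  0.167] [-0.53 -0.06  0.71  1.98 -0.01  1.07  0.31]
[ 0.506 -0.106  0.152] [-0.53 -0.09  0.71  2.05 -0.    0.97  0.31]
[ 0.509 -0.106  0.137] [-0.52 -0.13  0.71  2.11 -0.01  0.86  0.33]
[ 0.512 -0.106  0.123] [-0.52 -0.15  0.72  2.18 -0.02  0.75  0.35]
```

Request:
{"fn": "servo_tool", "kwargs": {
  "commands": [
    [[0, 0, 0, 30, 4, -18, 50], [0, 0, 0, 48, 4, -23, 50], [0, -5, 0, 67, 4, -19, 50], [0, -10, 0, 84, 4, -15, 50], [0, -10, 0, 86, 4, -15, 50]]
  ]
}}

```text
time: 11.9
position: [0.4925, -0.0029, 0.1479]
tool_rot: [-0.097, 1.394, 0.11]
ft_force: [0.4, -1.0, -0.7]
grip_width: 0.736
```

Run:
```python
import log
from fk import *
plan(*[way(0,s,t,.032) for s,t in((.022,15),(.010,20),(.004,20),(0,20))])
```

```text
[-0.646 -0.135  0.573  2.089  0.078  0.994  0.028]
[ 0.25   0.467  0.513  0.368  0.     0.     0.    -0.015 -0.011 -0.   ] 4.248586157180878e-05
[[-0.98 -0.13  0.17]
 [-0.13  0.99  0.02]
 [-0.17 -0.   -0.98]] [[ 0.17 -0.13  0.98]
 [ 0.02  0.99  0.13]
 [-0.98 -0.    0.17]]
t 11.9 p [ 0.4925 -0.0029  0.1479] F [ 0.4 -1.  -0.7] g 64.0
[0.4, -5.0, 0.1, 11.8, -4.3, 1.6]
[0.4, -10.0, 0.1, 24.0, -4.2, 0.9]
[0.4, -10.0, 0.1, 29.9, -4.2, 2.0]
[0.4, -10.0, 0.1, 33.8, -4.2, 2.7]
```

Request:
{"fn": "servo_tool", "kwargs": {
  "commands": [
    [[0, -3, 0, 6, -4, 1, 50], [0, -6, 0, 12, -4, 1, 50], [0, -10, 0, 20, -4, 1, 50], [0, -10, 0, 26, -4, 2, 50], [0, -10, 0, 28, -4, 2, 50]]
  ]
}}

```text
time: 12.52
position: [0.5028, -0.0064, 0.1225]
tool_rot: [-0.086, 1.218, 0.114]
ft_force: [0.4, 0.4, -1.2]
grip_width: 0.733
```

Run:
```python
import log
from fk import *
plan(*[way(0,s,t,.032) for s,t in((.004,20),(0,20),(-.003,20))])
```

```text
[-0.619 -0.223  0.555  2.242  0.14   0.743 -0.007]
[ 0.25   0.468  0.513  0.369  0.     0.     0.    -0.016 -0.011 -0.   ] 3.79033036839449e-05
[[-0.93 -0.13  0.34]
 [-0.13  0.99  0.04]
 [-0.34 -0.01 -0.94]] [[ 0.34 -0.13  0.93]
 [ 0.04  0.99  0.13]
 [-0.94 -0.01  0.34]]
t 12.53 p [ 0.5028 -0.0064  0.1225] F [ 0.4  0.4 -1.2] g 63.8
[0.4, 0.1, 0.2, 2.5, 0.6, -3.7]
[0.4, 0.1, 0.2, 6.5, 0.6, -3.7]
[0.4, 0.1, 0.2, 9.5, 0.6, -3.7]
```

Lower slowly until contact.

Request:
{"fn": "servo_tool", "kwargs": {
  "commands": [
    [[0, 0, 0, 2, 0, -1, 50], [0, 0, 0, 4, 0, -2, 50], [0, 0, 0, 6, 0, -3, 50], [0, 0, 0, 6, 0, -3, 50]]
  ]
}}

```text
time: 13.02
position: [0.5015, -0.0067, 0.116]
tool_rot: [-0.085, 1.217, 0.114]
ft_force: [-3.2, -0.9, 5.1]
grip_width: 0.736
```

Request:
{"fn": "servo_tool", "kwargs": {
  "commands": [
    [[0, 0, 0, 1, 0, 0, 50], [0, 0, 0, 2, 0, 0, 50], [0, 0, 0, 3, 0, 0, 50], [0, 0, 0, 3, 0, 0, 50]]
  ]
}}

```text
time: 13.52
position: [0.502, -0.0066, 0.115]
tool_rot: [-0.084, 1.218, 0.115]
ft_force: [-20.1, -1.6, 27.9]
grip_width: 0.732
```

Request:
{"fn": "servo_tool", "kwargs": {
  "commands": [
    [[0, 0, 0, -1.5, 0, 0, 50], [0, 0, 0, -1.5, 0, 0, 68], [0, 0, 0, -1.5, 0, 0, 78], [0, 0, 0, -1.5, 0, 0, 87], [0, 0, 0, -1.5, 0, 0, 87]]
  ]
}}

```text
time: 14.15
position: [0.5014, -0.0066, 0.1135]
tool_rot: [-0.086, 1.218, 0.114]
ft_force: [-0.2, 0.8, 0.3]
grip_width: 0.975
```

Run:
```python
import log
from fk import *
snap('wrist','w6.png'); snap('scene','s6.png'); snap('top','t6.png')
a=cv2.imread('pics/w6.png');b=cv2.imread('pics/s6.png'); cv2.imwrite('pics/m6.png',np.hstack([cv2.resize(a,(400,300)),cv2.resize(b[100:250,180:380],(400,300))]))
q=np.array(D[-1][0]); ws=[way(0,s,t,.032) for s,t in((.035,20),(.06,12),(.085,5),(.12,0))]
for t in ws: q=ik(*t,q); print(np.round(t[0],3),q.round(2))
plan(*ws)
```

```text
[-6.200e-01 -2.140e-01  5.600e-01  2.255e+00  1.350e-01  7.210e-01
 -1.000e-03]
[ 0.25   0.468  0.513  0.369  0.     0.     0.    -0.016 -0.011 -0.   ] 3.693768698022348e-05
[[-0.93 -0.13  0.34]
 [-0.13  0.99  0.04]
 [-0.34 -0.   -0.94]] [[ 0.34 -0.13  0.93]
 [ 0.04  0.99  0.13]
 [-0.94 -0.    0.34]]
[ 0.49  -0.008  0.148] [-0.6  -0.29  0.52  2.23  0.17  0.82 -0.04]
[ 0.485 -0.008  0.173] [-0.62 -0.21  0.54  2.1   0.11  1.02 -0.  ]
[ 0.481 -0.009  0.197] [-0.63 -0.13  0.56  1.98  0.07  1.19  0.03]
[ 0.472 -0.01   0.23 ] [-0.63 -0.1   0.56  1.88  0.05  1.34  0.05]
t 14.3 p [ 0.5014 -0.0066  0.1136] F [-1.  -0.4 -0.3] g 86.9
[0.4, 0.1, 0.1, -36.3, 0.4, 0.7]
[0.4, 8.1, 0.2, -61.0, 0.3, 5.2]
[0.4, 15.1, 0.2, -85.2, 0.2, 9.1]
[0.4, 20.1, 0.2, -119.4, 0.1, 11.8]
```

View pics/m6.png

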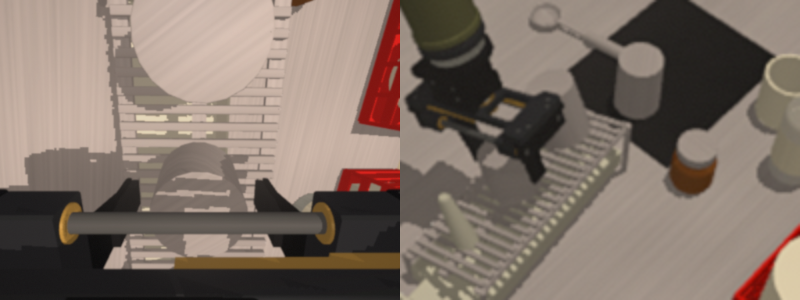

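Request:
{"fn": "servo_tool", "kwargs": {
  "commands": [
    [[0, 0, 0, -14, 0, 0, 87], [0, 1, 0, -28, 0, 1, 87], [0, 5, 0, -42, 0, 4, 87], [0, 11, 0, -70, 0, 10, 87], [0, 18, 0, -105, 0, 20, 87]]
  ]
}}

```text
time: 14.92
position: [0.4832, -0.0086, 0.2211]
tool_rot: [-0.106, 1.534, 0.103]
ft_force: [0.9, -0.7, -1.0]
grip_width: 1.002
```

Run:
```python
import log
from fk import *
s=load('s6.png'); t=load('t6.png')
ws=[([.50,.10,.26],10,0),([.492,.249,.25],15,0),([.492,.249,.033],15,0)]
q=np.array(D[-1][0])
for w in ws: q=ik(*w,q); print(q.round(2))
plan(*ws)
```

```text
[-0.63  -0.093  0.563  1.896  0.053  1.291  0.052]
[ 0.25   0.468  0.513  0.369  0.     0.     0.    -0.016 -0.011 -0.   ] 3.571677372823934e-05
[[-0.99 -0.13  0.03]
 [-0.13  0.99  0.  ]
 [-0.03 -0.   -1.  ]] [[ 0.03 -0.13  0.99]
 [ 0.    0.99  0.13]
 [-1.   -0.    0.03]]
[-0.72 -0.01  0.48  1.75  0.    1.4  -0.07]
[-0.86  0.1   0.37  1.67 -0.03  1.38 -0.22]
[-0.81  0.29  0.34  1.91 -0.12  0.95 -0.16]
t 14.93 p [ 0.4832 -0.0086  0.2211] F [ 0.9 -0.7 -1. ] g 87.2
[-2.3, 1.9, 0.3, -38.2, 105.3, 32.4]
[-7.3, 1.9, 0.3, -28.3, 254.1, 44.0]
[-7.3, 1.9, 0.3, 188.5, 254.9, 36.7]
```

Request:
{"fn": "servo_tool", "kwargs": {
  "commands": [
    [[0, 1, 0, -38, 45, 10, 87], [-2, 2, 0, -38, 105, 32, 87], [-4, 2, 0, -36, 165, 37, 87], [-6, 2, 0, -32, 225, 42, 87], [-7, 2, 0, -28, 254, 44, 87]]
  ]
}}

```text
time: 15.55
position: [0.4915, 0.2532, 0.2481]
tool_rot: [-0.21, 1.559, 0.201]
ft_force: [-0.3, -0.1, 0.1]
grip_width: 1.002
```

Run:
```python
import log
from h import *
plan(([.492,.249,.13],15,0),([.492,.249,.034],15,0))
```

```text
[-0.848  0.1    0.346  1.67  -0.028  1.378 -0.237]
t 15.55 p [0.4915 0.2532 0.2481] F [-0.3 -0.1  0.1] g 87.2
[-0.0, 0.1, 0.3, 118.1, -3.5, -0.8]
[-0.0, 0.1, 0.3, 214.1, -2.9, -0.9]
```

Request:
{"fn": "servo_tool", "kwargs": {
  "commands": [
    [[0, 0, 0, 60, -2, 0, 87], [0, 0, 0, 118, -3, -1, 87], [0, 0, 0, 160, -3, -1, 87], [0, 0, 0, 195, -3, -1, 87], [0, 0, 0, 212, -3, -1, 87]]
  ]
}}

```text
time: 16.18
position: [0.4926, 0.2433, 0.0344]
tool_rot: [-0.207, 1.562, 0.194]
ft_force: [-0.4, 0.8, -0.7]
grip_width: 1.002
```

Request:
{"fn": "servo_tool", "kwargs": {
  "commands": [
    [[0, 0, 0, 0, 0, 0, 87], [0, 0, 0, 0, 0, 0, 50], [0, 0, 0, 0, 0, 0, 50], [0, 0, 0, 0, 0, 0, 50], [0, 0, 0, 0, 0, 0, 50]]
  ],
  "newtons": 20
}}

```text
time: 16.8
position: [0.4938, 0.2451, 0.0365]
tool_rot: [-0.206, 1.558, 0.196]
ft_force: [-0.2, -1.3, 3.7]
grip_width: 0.713
```

Request:
{"fn": "servo_tool", "kwargs": {
  "commands": [
    [[0, 0, 0, 0, 0, 0, 50], [0, 0, 0, -15, 0, 0, 50], [0, 0, 0, -60, 0, 0, 50], [0, 0, 0, -120, 0, 0, 50], [0, 0, 0, -180, 0, 0, 50]]
  ]
}}

```text
time: 17.42
position: [0.4921, 0.2453, 0.2175]
tool_rot: [-0.207, 1.56, 0.195]
ft_force: [0.5, 0.9, -1.4]
grip_width: 0.712
```

Run:
```python
import log
from fk import *
ws=[([.52,.1,.29],10,0),([.53,-.02,.29],7.3,0),way(-.1,.13,0,.035)]
q=np.array(D[-1][0])
for w in ws: q=ik(*w,q); print(q.round(2))
plan(*ws)
```

```text
[-0.846  0.11   0.358  1.722 -0.032  1.319 -0.226]
[ 0.25   0.468  0.513  0.369  0.     0.     0.    -0.016 -0.011 -0.   ] 3.2966078250956654e-05
[[-0.97 -0.25  0.  ]
 [-0.25  0.97 -0.01]
 [-0.   -0.01 -1.  ]] [[ 0.   -0.25  0.97]
 [-0.01  0.97  0.25]
 [-1.   -0.01  0.  ]]
[-0.71  0.03  0.48  1.66 -0.01  1.46 -0.05]
[-0.59  0.03  0.6   1.66 -0.02  1.46  0.14]
[-0.52 -0.05  0.67  1.82  0.03  1.36  0.27]
t 17.43 p [0.4921 0.2453 0.2175] F [ 0.5  0.9 -1.4] g 62.0
[4.7, 0.0, 0.4, -71.4, -148.2, -9.7]
[7.4, 0.0, 0.4, -70.6, -266.8, -30.4]
[7.3, 0.0, 0.4, -22.2, -340.7, -100.5]
```

Request:
{"fn": "servo_tool", "kwargs": {
  "commands": [
    [[0, 0, 0, -40, -20, -1, 50], [1, 0, 0, -70, -60, -4, 50], [3, 0, 0, -71, -110, -7, 50], [5, 0, 0, -71, -165, -12, 50], [6, 0, 0, -71, -215, -21, 50]]
  ]
}}

```text
time: 18.05
position: [0.5264, 0.0307, 0.2884]
tool_rot: [-0.123, 1.565, 0.112]
ft_force: [1.7, -0.1, -1.8]
grip_width: 0.718
```

Run:
```python
import log
from fk import *
ws=[way(-.1,.15,0,.035),way(-.1,.105,0,.035)]
plan(*ws)
```

```text
[-0.643  0.021  0.543  1.67  -0.004  1.451  0.05 ]
[ 0.25   0.468  0.513  0.369  0.     0.     0.    -0.016 -0.011 -0.   ] 3.153815946266292e-05
[[-0.99 -0.15  0.  ]
 [-0.15  0.99 -0.01]
 [-0.   -0.01 -1.  ]] [[ 0.   -0.15  0.99]
 [-0.01  0.99  0.15]
 [-1.   -0.01  0.  ]]
t 18.05 p [0.5264 0.0307 0.2884] F [ 1.7 -0.1 -1.8] g 62.5
[1.3, 0.1, 0.4, 28.2, -131.5, -72.7]
[1.3, 0.1, 0.4, 70.5, -131.6, -57.3]
```

Request:
{"fn": "servo_tool", "kwargs": {
  "commands": [
    [[0, 0, 0, 5, -40, -18, 50], [1, 0, 0, 10, -90, -40, 50], [1, 0, 0, 30, -131, -57, 50], [1, 0, 0, 55, -131, -57, 50], [1, 0, 0, 65, -131, -57, 50]]
  ]
}}

```text
time: 18.68
position: [0.4889, -0.1057, 0.2228]
tool_rot: [-0.109, 1.568, 0.1]
ft_force: [-0.1, 0.1, -1.3]
grip_width: 0.714
```

Run:
```python
import log
from fk import *
snap('scene','s7.png'); snap('top','t7.png')
a=cv2.imread('pics/t7.png');b=cv2.imread('pics/s7.png'); cv2.imwrite('pics/m7.png',np.hstack([cv2.resize(a[150:270,200:360],(400,300)),cv2.resize(b[120:300,150:390],(400,300))]))
plan(*[way(-.1,s,t,.035) for s,t in((.085,0),(.07,4),(.05,8),(.035,12),(.02,16),(.01,20))])
```

```text
[-0.517 -0.023  0.67   1.836  0.02   1.322  0.281]
[ 0.25   0.468  0.513  0.369  0.     0.     0.    -0.016 -0.011 -0.   ] 3.0583555321109235e-05
[[-0.99 -0.13  0.  ]
 [-0.13  0.99 -0.01]
 [ 0.   -0.01 -1.  ]] [[ 0.   -0.13  0.99]
 [-0.01  0.99  0.13]
 [-1.   -0.01 -0.  ]]
t 18.77 p [ 0.4895 -0.1048  0.2231] F [-0.2  0.8 -1.8] g 62.1
[0.4, -0.0, 0.4, 23.3, -3.5, 6.3]
[0.4, -4.0, 0.3, 37.4, -3.4, 9.0]
[0.4, -8.0, 0.3, 56.5, -3.4, 13.4]
[0.4, -12.0, 0.3, 71.0, -3.3, 16.2]
[0.4, -16.0, 0.3, 85.7, -3.2, 18.9]
[0.5, -20.0, 0.3, 95.9, -3.2, 20.0]
```

View pics/m7.png

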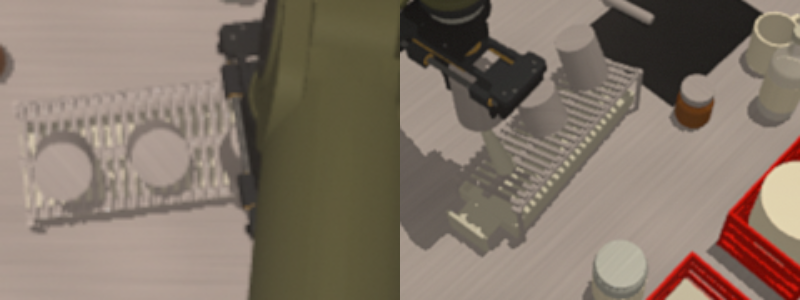

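Request:
{"fn": "servo_tool", "kwargs": {
  "commands": [
    [[0, 0, 0, 10, -6, 3, 50], [0, 0, 0, 23, -6, 6, 50], [0, -4, 0, 37, -6, 9, 50], [0, -6, 0, 47, -6, 11, 50], [0, -8, 0, 56, -6, 13, 50]]
  ]
}}

```text
time: 19.4
position: [0.504, -0.1099, 0.167]
tool_rot: [-0.101, 1.426, 0.106]
ft_force: [0.4, 0.1, -1.3]
grip_width: 0.715
```

Run:
```python
import log
from fk import *
plan(*[way(-.1,s,t,.035) for s,t in((.035,12),(.02,16),(.01,20))])
```

```text
[-0.505 -0.065  0.68   1.988  0.005  1.067  0.309]
[ 0.25   0.468  0.513  0.369  0.     0.     0.    -0.016 -0.011 -0.   ] 2.8084089204349905e-05
[[-0.98 -0.13  0.14]
 [-0.13  0.99  0.01]
 [-0.14 -0.01 -0.99]] [[ 0.14 -0.13  0.98]
 [ 0.01  0.99  0.13]
 [-0.99 -0.01  0.14]]
t 19.4 p [ 0.504  -0.1099  0.167 ] F [ 0.4  0.1 -1.3] g 62.2
[0.4, -3.9, 0.3, 15.1, 3.4, 0.3]
[0.4, -7.9, 0.3, 30.0, 3.5, 1.0]
[0.4, -11.9, 0.3, 40.2, 3.6, 0.6]
```

Request:
{"fn": "servo_tool", "kwargs": {
  "commands": [
    [[0, -2, 0, 8, 1, 0, 50], [0, -4, 0, 16, 1, 0, 50], [0, -8, 0, 26, 1, 1, 50], [0, -12, 0, 36, 1, 1, 50], [0, -12, 0, 38, 1, 1, 50]]
  ]
}}

```text
time: 20.02
position: [0.5083, -0.1084, 0.1288]
tool_rot: [-0.086, 1.221, 0.113]
ft_force: [-0.1, 0.1, -1.4]
grip_width: 0.715
```

Run:
```python
import log
from fk import *
plan(*[way(-.1,s,t,.035) for s,t in((.005,20),(.0,20))])
```

```text
[-0.49  -0.183  0.686  2.188  0.009  0.765  0.336]
[ 0.25   0.468  0.513  0.369  0.     0.     0.    -0.016 -0.011 -0.   ] 2.7231143881673026e-05
[[-0.93 -0.13  0.34]
 [-0.13  0.99  0.04]
 [-0.34 -0.01 -0.94]] [[ 0.34 -0.13  0.93]
 [ 0.04  0.99  0.13]
 [-0.94 -0.01  0.34]]
t 20.02 p [ 0.5083 -0.1084  0.1288] F [-0.1  0.1 -1.4] g 62.2
[0.4, -0.1, 0.2, 7.0, 2.3, 1.2]
[0.4, -0.1, 0.2, 12.0, 2.3, 1.2]
```

Request:
{"fn": "servo_tool", "kwargs": {
  "commands": [
    [[0, 0, 0, 3, 0, 0, 50], [0, 0, 0, 6, 0, 1, 50], [0, 0, 0, 9, 0, 1, 50], [0, 0, 0, 9, 0, 1, 50]]
  ]
}}

```text
time: 20.52
position: [0.5144, -0.108, 0.1221]
tool_rot: [-0.088, 1.218, 0.113]
ft_force: [0.2, 0.1, -2.7]
grip_width: 0.713
```

Request:
{"fn": "servo_tool", "kwargs": {
  "commands": [
    [[0, 0, 0, 1, 0, 0, 50], [0, 0, 0, 2, 0, 0, 50], [0, 0, 0, 2, 0, 0, 50]]
  ]
}}

```text
time: 20.9
position: [0.5149, -0.108, 0.1205]
tool_rot: [-0.087, 1.217, 0.113]
ft_force: [0.8, 0.4, -1.9]
grip_width: 0.715
```

Request:
{"fn": "servo_tool", "kwargs": {
  "commands": [
    [[0, 0, 0, 1, 0, 0, 50], [0, 0, 0, 2, 0, 0, 50], [0, 0, 0, 2, 0, 0, 50]]
  ]
}}

```text
time: 21.28
position: [0.5154, -0.1079, 0.1198]
tool_rot: [-0.086, 1.218, 0.114]
ft_force: [-11.3, 0.6, 13.0]
grip_width: 0.716
```

Request:
{"fn": "servo_tool", "kwargs": {
  "commands": [
    [[0, 0, 0, 1, 0, 0, 50], [0, 0, 0, 2, 0, 0, 50], [0, 0, 0, 2, 0, 0, 50]]
  ]
}}

```text
time: 21.65
position: [0.5157, -0.108, 0.1189]
tool_rot: [-0.086, 1.219, 0.114]
ft_force: [-20.1, 0.2, 26.1]
grip_width: 0.716
```

Request:
{"fn": "servo_tool", "kwargs": {
  "commands": [
    [[0, 0, 0, -1.5, 0, 0, 50], [0, 0, 0, -1.5, 0, 0, 66], [0, 0, 0, -1.5, 0, 0, 76], [0, 0, 0, -1.5, 0, 0, 87], [0, 0, 0, -1.5, 0, 0, 87]]
  ]
}}

```text
time: 22.28
position: [0.5159, -0.1078, 0.1181]
tool_rot: [-0.088, 1.217, 0.113]
ft_force: [0.1, 0.1, 0.0]
grip_width: 0.967
```

Run:
```python
import log
from fk import *
q=np.array(D[-1][0]); y,ti=np.degrees(np.load('rack2.npy')[2]),20
st=ctrl.get_state(); p=st['position']; a=rot(y,20)[:,0]
ws=[(p-a*r,y,t) for r,t in((.015,20),(.030,19),(.045,17),(.060,14),(.08,9),(.11,3))]
for w in ws: q=ik(*w,q); print(q.round(2)[1])
plan(*ws)
```

```text
[-0.501 -0.148  0.704  2.188 -0.023  0.733  0.363]
[ 0.25   0.468  0.513  0.369  0.     0.     0.    -0.016 -0.011 -0.   ] 2.5621964927780017e-05
[[-0.93 -0.13  0.34]
 [-0.13  0.99  0.04]
 [-0.34 -0.01 -0.94]] [[ 0.34 -0.13  0.93]
 [ 0.04  0.99  0.13]
 [-0.94 -0.01  0.34]]
-0.18
-0.2
-0.2
-0.19
-0.14
-0.09
t 22.27 p [ 0.5159 -0.1078  0.1181] F [0.1 0.1 0. ] g 84.1
[0.5, 0.1, 0.2, -15.0, -0.1, 0.0]
[0.5, 1.1, 0.3, -30.0, -0.1, 0.1]
[0.5, 3.1, 0.3, -45.0, -0.2, 0.1]
[0.4, 6.1, 0.3, -60.0, -0.3, 0.1]
[0.4, 11.1, 0.3, -80.0, -0.3, 0.2]
[0.4, 17.1, 0.3, -110.0, -0.5, 0.2]
```

Request:
{"fn": "servo_tool", "kwargs": {
  "commands": [
    [[0, 0, 0, 0, 0, 0, 87], [0, 0, 0, -10, 0, 0, 87], [0, 0, 0, -22, 0, 0, 87], [0, 1, 0, -36, 0, 0, 87], [0, 3, 0, -48, 0, 0, 87]]
  ]
}}

```text
time: 22.9
position: [0.4991, -0.11, 0.1647]
tool_rot: [-0.09, 1.269, 0.111]
ft_force: [1.1, -0.2, -0.1]
grip_width: 0.999
```

Request:
{"fn": "servo_tool", "kwargs": {
  "commands": [
    [[0, 2, 0, -12, 0, 0, 87], [0, 6, 0, -30, 0, 0, 87], [0, 12, 0, -60, 0, 5, 87], [0, 15, 0, -90, 0, 10, 87], [0, 15, 0, -120, -30, 10, 87]]
  ]
}}

```text
time: 23.52
position: [0.4789, -0.1399, 0.2828]
tool_rot: [-0.113, 1.531, 0.105]
ft_force: [0.3, -1.2, 0.3]
grip_width: 0.999
```

Request:
{"fn": "servo_tool", "kwargs": {
  "commands": [
    [[0, 0, 0, -30, -60, 30, 87], [0, 0, 0, -30, -120, 50, 87], [0, 0, 0, -30, -180, 50, 87], [0, 0, 0, -30, -200, 50, 87], [0, 0, 0, -30, -200, 50, 87]]
  ]
}}

```text
time: 24.15
position: [0.5516, -0.3366, 0.3145]
tool_rot: [-0.106, 1.533, 0.096]
ft_force: [-0.6, 0.7, 0.0]
grip_width: 0.998
```

Run:
```python
from h import *
snap('scene','s8.png'); snap('top','t8.png')
a=cv2.imread('pics/t8.png');b=cv2.imread('pics/s8.png'); cv2.imwrite('pics/m8.png',np.hstack([cv2.resize(a[160:265,200:340],(400,300),interpolation=cv2.INTER_CUBIC),cv2.resize(b[120:285,160:380],(400,300),interpolation=cv2.INTER_CUBIC)]))
plan()
q=np.load('rack2.npy'); T=load('t8.png'); S=load('s8.png')
for n,y,h in(('tall',-.1,.092),('short',0,.062),('hung',.1,.08)):
  p=W(q,pegp(y,h)); u,v=proj(T,p); u2,v2=proj(S,p); print(n,((u-200)*400/140,(v-160)*300/105),(400+(u2-160)*400/220,(v2-120)*300/165))
```

```text
t 24.25 p [ 0.5528 -0.3331  0.3146] F [0.1 0.3 1.3] g 86.8
tall (np.float64(293.0014381841321), np.float64(145.45812264607588)) (np.float64(469.86473422356323), np.float64(133.45088922163194))
short (np.float64(179.46857295578087), np.float64(152.73697634231374)) (np.float64(528.5210099804632), np.float64(97.64857182443673))
hung (np.float64(70.68257773570492), np.float64(169.3777207465542)) (np.float64(570.6052329815941), np.float64(39.85151925300675))
```

View pics/m8.png

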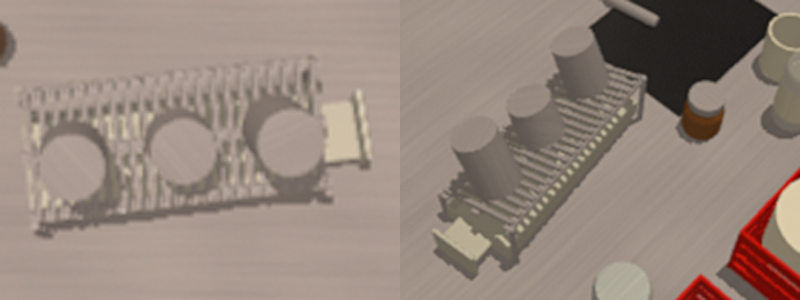

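```bash
python3 -c "
from bench import close_job
print(close_job())"
```

```text
the job is handed in; nothing more can be done
None
```

The tray is home, and both cups sit mouth-down on their own pegs, the short cup on the short peg and the tall cup on the long peg. I handed the job in at about 24 s of the 72 s allowed.

- **Tray:** I pushed it about 33 mm until it met its stop with about 13 N. A wrist-camera check put the tab face about 193.5 mm from the rack's middle, against 195 mm when home.
- **Cups:** I lowered each one along its peg until the board pushed back, backed off 1.5 mm and released it. The last top and scene pictures show both cups parallel to the hanging cup. Their tops lie within a few pixels (about 5 mm) of where a fully seated cup would be. The hanging cup, jar and mug look unmoved. The arm ended clear of everything, with no force on the tool.
- **Force spike and joint limit:** Carrying the short cup, joint 2 ran onto its lower limit, reading -0.3003 rad against -0.3. The wrist force showed about 82 N for a moment, below the 120 N limit. I saw no collision in the pictures and chose paths further inside the range after that. I cannot tell whether the judge counts that small overrun as passing the range.
- **Grip reading:** The gripper read 62 mm on the tall cup, where about 63.5 mm was expected. It did not affect the hold.

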